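Set up the drilling jig for a batch of stand bases

ROBOT

A 6-joint arm with a two-finger parallel gripper is mounted at the origin on the work surface. World frame = base frame: x ahead of the robot, y to its left, z up, the work surface at z = 0. Lengths are in mm, angles in rad, forces in N, time in s.
With the tool pointing down it reaches from about 275 to 1000 mm from the base axis. Payload 8.4 kg.
Tool frame: the origin (TCP) lies at the centre of the arm's flange, where the gripper is bolted on; the fingertips stand 173 mm ahead of it and the grasp point (between the pads) lies 155 mm ahead of it; z points along the fingers, y is the direction in which the jaws open and shut (so a half turn about z gives the same grasp; the last joint's range is limited). The gripper opens to 85 mm and grips with 20 to 120 N. Pads are 22 mm wide; open, the fingers measure 114 mm over their backs; the gripper's body (76 mm by 85 mm) begins 54 mm behind the grasp point. The pads swing forward as they close: fully open they stand 13 mm farther back than shut.
Start: joints at [1.288, 0.353, 1.633, -0, 1.155, -0.002], TCP at [173.202, 600.525, 404.681] pointing down, gripper open.
Joint ranges: [-2.63, 2.63], [-0.92, 2.1], [0.06, 2.66], [-1.3, 4.44], [0, 2.69], [-3.02, 3.02]. Speed limits (rad/s): [2.22, 2.22, 2.79, 3.14, 3.14, 3.14].

INTERFACE

Orientations are given as [roll, pitch, yaw] about the fixed x, y, z axes, in that order (R = Rz(yaw) Ry(pitch) Rx(roll)).
In Python, from rig import sense, grab_frame, camera_model, sign_off gives the robot as it stands. The module is installed in compiled form; this text tells all that it offers.
- The arm moves only by the tool step_arm, never from a script. Its argument "commands" is a list of rows, each a list of 3 entries, a list of its own where there are three numbers: the shift along the tool's x, y, z in mm, then the turn about the tool's z in rad, then the opening, from 0 (shut) to 1 (fully open). A call has 1 to 20 rows; each row shifts and turns the pose as measured when the row begins, along the tool's axes as they then stand; what a row does not reach is not made up. A row lasts 1/8 s, in which the tool goes at most 62.5 mm and 10.7 degrees, less where a joint would pass 70% of its speed; a pose out of reach is approached as far as the arm can. A call with a gripper value outside its range is refused whole. The fingers move at their own pace and stop on an object; "force" is the grip in N (left out, the last holds). Time passes only in rows, so rows that do not move let the fingers close. It gives the time, the measured TCP pose, the force and the opening at its end, in the units of the state.
- sense(): the state, without advancing time (a new reading comes with each control period).
- grab_frame(name): name is "scene" or "top"; returns the picture (400x640x3 uint8, blue, green, red); there is no depth.
- camera_model(name): a dict with "fx", "fy", "cx", "cy" (pixels), "R" (3x3) and "t" (3): a world point X has camera coordinates R X + t. Camera axes: x right, y down, z forward; pixel columns grow to the right and rows downward; lengths in mm; the calibration is good to about 2 mm. A picture is of the moment at which its call begins. camera_model takes no time and is no camera call.
- sign_off(): hands the job in, once; it reports no verdict.
The state is a dict: "clock": time; "qpos": joint angles; "qvel": joint speeds; "joint_efforts": joint torques, N m; "eef_pos": TCP position; "tcp_rot": TCP orientation; "contact_force": force on the tool from outside, world axes, zero at the start; "wrist_torque": the same for the moment, N m; "opening": opening from 0.0 (shut) to 1.0 (fully open).
Only numpy, scipy, OpenCV 4.12 (cv2) and the standard library are available. Lean on these libraries where they do the work, as an engineer would, in place of code of your own. Each camera call takes 0.05 s, during which the arm holds its last target. There are 200 camera calls.

TASK

Set up the drilling jig on the bench for the next batch of stand bases. First wind the crank clockwise, round and round, until the fence has come all the way forward to its stop; next turn the depth dial anticlockwise right back to its stop and from there clockwise exactly four clicks. Then lay every base plate that is on the bench down on the jig's bed, spigot up, with its flat edge flush against the fence, side by side, and leave the tin, the wrench and the tape roll where they are.

Things in the scene. Friction and masses are not known exactly. Their poses are not given: they have to be found in the camera images.
- jig: Drilling jig fixed to the bench, 230 mm (x) by 570 mm (y). Origin: on the bench under the centre of its bed; x points across the bed away from the robot, y along it to the robot's left. The bed is a dark steel plate 230 by 360 mm, its top 8 mm above the bench. Crank on a green box at its right end (-y), depth dial on a green box at its left end.
- fence_face (a point): Middle of the lower edge of the fence's face towards the robot, at bed level; axes as the jig's, x points into the fence. Fence: aluminium bar across the bed, 350 mm long (y), 16 thick, 30 high. Only the crank moves it: 6.37 mm per rad along the jig's -x, 84 mm in all, from parked (face at jig x = +89 mm) to its working stop (+5 mm).
- crank (a joint): Crank angle in rad: grows clockwise seen from above, from 0 (fence parked; arm points to the jig's +x) to the hard stop at 13.2 (2.1 turns, fence at its working stop). Starts between 0 and 1.2. Friction 0.2 N m (4 N at the handle); it stays where it is left.
- crank_axis (a point): Point on the crank's vertical axis, 27 mm above the bench (top of the gearbox), at jig x = -60, y = -235 mm.
- crank_handle (a point): Centre of the top of the crank's handle: an upright black cylinder 20 mm in diameter and 34 mm high, free to spin on its pin, 50 mm from the crank axis; its top is 70 mm and its foot 36 mm above the bench.
- depth (a joint): Dial angle in rad: 0 at its anticlockwise stop, grows clockwise seen from above, other stop at 4.71. It clicks every 30 degrees: first click at 0.524, fourth at 2.094; 0, at the stop, is click nought. A detent of 0.2 N m must be overcome between clicks; let go, the dial springs into the nearest click. Starts at one of clicks 1 to 5.
- dial_grip (a point): Centre of the top of the dial's grip bar, on its axis, 65 mm above the bench, at jig x = -30, y = +235 mm. The frame turns with the dial: bar 56 mm long along x, 14 thick, 28 high, on a black disc 60 mm across. The -x end bears a white line, the pointer; at dial 0 it points to the jig's -x, at a long white mark; short marks show the clicks.
- plate1: Base plate of bare aluminium, 0.2 kg: disc 80 mm in diameter, 12 thick, one flat cut on its edge 30 mm from the centre, 53 mm long; on top in the middle an upright round spigot 24 mm in diameter, 30 high (top 42 mm above the underside). Origin: centre of the underside; z up along the spigot, x points at the flat. May be absent (None). All plates are alike.
- plate1_flat (a point): Middle of the lower edge of that plate's flat, 30 mm along the plate's x from its origin.
- plate2: Base plate of bare aluminium, 0.2 kg: disc 80 mm in diameter, 12 thick, one flat cut on its edge 30 mm from the centre, 53 mm long; on top in the middle an upright round spigot 24 mm in diameter, 30 high (top 42 mm above the underside). Origin: centre of the underside; z up along the spigot, x points at the flat. May be absent (None). All plates are alike.
- plate2_flat (a point): Middle of the lower edge of that plate's flat, 30 mm along the plate's x from its origin.
- plate3: Base plate of bare aluminium, 0.2 kg: disc 80 mm in diameter, 12 thick, one flat cut on its edge 30 mm from the centre, 53 mm long; on top in the middle an upright round spigot 24 mm in diameter, 30 high (top 42 mm above the underside). Origin: centre of the underside; z up along the spigot, x points at the flat. May be absent (None). All plates are alike.
- plate3_flat (a point): Middle of the lower edge of that plate's flat, 30 mm along the plate's x from its origin.
- paint_tin: Bystander: tin 74 mm in diameter, 90 mm high, standing; origin under its centre. Leave alone.
- wrench: Bystander: wrench 180 mm long, lying. Leave alone.
- tape_roll: Bystander: cardboard roll 100 mm in diameter, 30 mm high, lying flat. Leave alone.
Things that resemble listed ones, but are neither listed nor needed, are in the scene too. What is shaped like the plate2 but blue is not meant. What is shaped like the plate1 but green is not meant.

How it is judged (in metres and radians):
On the way, in this order (a step that is already met when the one before it is completed fails the run):
1. the crank is wound clockwise until the fence is at its working stop (value of joint crank above 12.7 rad), for 0.2 s.
2. the depth dial is turned anticlockwise to its stop (value of joint depth below 0.2 rad), for 0.2 s.
3. the depth dial is turned clockwise to its fourth click (value of joint depth between 1.8944 and 2.2944 rad), for 0.2 s.
4. every plate present lies on the bed with its flat against the fence (x of plate1_flat in the frame of fence_face between -0.003 and 0.002 m and y of plate1 in the frame of fence_face between -0.17 and 0.17 m and z of plate1 in the frame of fence_face between -0.003 and 0.004 m and angle between the x axis of each of plate1, plate2, plate3 and the x axis of fence_face, either way round below 0.06 rad and angle between each of plate1, plate2, plate3's own z axis and vertical below 0.05 rad and linear speed of each of plate1, plate2, plate3 below 0.01 m/s and x of plate2_flat in the frame of fence_face between -0.003 and 0.002 m and y of plate2 in the frame of fence_face between -0.17 and 0.17 m and z of plate2 in the frame of fence_face between -0.003 and 0.004 m and x of plate3_flat in the frame of fence_face between -0.003 and 0.002 m and y of plate3 in the frame of fence_face between -0.17 and 0.17 m and z of plate3 in the frame of fence_face between -0.003 and 0.004 m), for 0.2 s.
At the end, for the whole second after the job is handed in: Crank above 12.7 rad (fence at its stop), dial resting on the fourth click (2.09 +-0.2 rad), and every plate present at rest on the bed, spigot up, its flat against the fence: within 3 mm and parallel within 0.06 rad, its centre within 170 mm of the fence's middle (all of step 3 and all of step 4 and value of joint crank above 12.7 rad and velocity of joint depth between -0.1 and 0.1 rad/s); the robot touches nothing.
It fails at once if the paint tin is displaced by more than 40 mm (distance of paint_tin from where it was at the start of the episode above 0.04 m).
It fails at once if the wrench is displaced by more than 40 mm (distance of wrench from where it was at the start of the episode above 0.04 m).
It fails at once if the tape roll is displaced by more than 40 mm (distance of tape_roll from where it was at the start of the episode above 0.04 m).
Of plate1, plate2, plate3 only 2 to 3 are there at a start; the rules pass over those that are not, and their reading is None.
At some moment in a run one of plate1, plate2, plate3 may be knocked a few centimetres aside while the robot is not near it.
Once in a run the grip may slacken for a moment while it holds something.
It also fails if it takes over 210 s, if anything falls off the work surface, if the arm or the gripper's body presses on something with over 40 N, if the wrist force passes 120 N, or if a joint passes its speed limit or range.

## Working session

There is one attempt and no reset: what is moved stays moved. The work goes in short steps, Python scripts to look and compute and a tool call to move; the robot and the scene stay as the last step left them, time stands still between calls to the robot, and variables do not carry over. Pictures are saved under pics/ and viewed, about 12 in all and at most 16, crops included, and the job is handed in when it is done.

Besides the shell and the picture viewer there is one more tool, called as name(argument=value, ...), one argument or row to a line, values as JSON. step_arm: Moves the arm, as the interface text tells. Its arguments: {"type":"object","properties":{"commands":{"type":"array","items":{"type":"array"}},"force":{"type":"number"}},"required":["commands"]}

```bash
mkdir -p pics; cat > h.py <<'E'
import numpy as np, cv2
from rig import sense, grab_frame, camera_model, sign_off
def ray(cam,u,v,z):
    m=camera_model(cam);R=np.array(m['R']);t=np.array(m['t']).ravel()
    d=R.T@np.array([(u-m['cx'])/m['fx'],(v-m['cy'])/m['fy'],1]);c=-R.T@t
    return c+d*(z-c[2])/d[2]
def proj(cam,X):
    m=camera_model(cam);p=np.array(m['R'])@np.array(X,float)+np.array(m['t']).ravel()
    return np.array([m['fx']*p[0]/p[2]+m['cx'],m['fy']*p[1]/p[2]+m['cy']])
E
python3 - <<'E'
from h import *
for c in('scene','top'):
    cv2.imwrite(f'pics/{c}0.png',grab_frame(c)); m=camera_model(c);print(c,m['fx'],-np.array(m['R']).T@np.array(m['t']).ravel(),np.round(m['R'],2).tolist())
print(sense())
E
```

```text
scene 425.6496432448165 [1281.13409215  231.92576363  949.24941506] [[-0.24, 0.97, 0.01], [0.75, 0.19, -0.63], [-0.62, -0.14, -0.77]]
top 503.3390487968936 [ 501.20555108   64.83254021 1316.05714699] [[-0.03, -1.0, -0.01], [-1.0, 0.03, -0.06], [0.06, 0.01, -1.0]]
{'clock': 0.1, 'qpos': array([ 1.28760257e+00,  3.53612110e-01,  1.63405160e+00, -5.89023052e-06,
        1.15522202e+00, -2.36118197e-03]), 'qvel': array([-0.0003654 ,  0.00066042, -0.00218496,  0.00065979, -0.00027933,
       -0.00073019]), 'joint_efforts': array([ 1.40225104e-03, -6.06354904e+01, -3.42822611e+01,  1.94039094e-04,
        3.90734334e-03,  1.44709503e-05]), 'eef_pos': array([173.14175575, 600.32237994, 404.01936324]), 'tcp_rot': array([-3.14029957e+00,  2.33260910e-06,  2.86076246e+00]), 'contact_force': array([ 1.62476032, -1.64159617, -0.10559756]), 'wrist_torque': array([ 0.00155572, -0.0047571 ,  0.0357803 ]), 'opening': 0.9956264685310359}
```

View pics/top0.png

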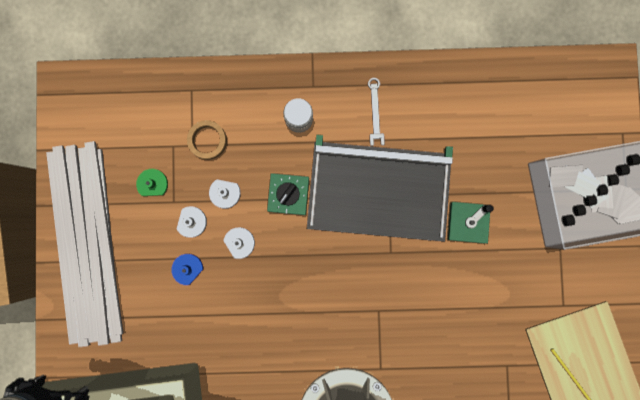

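View pics/scene0.png

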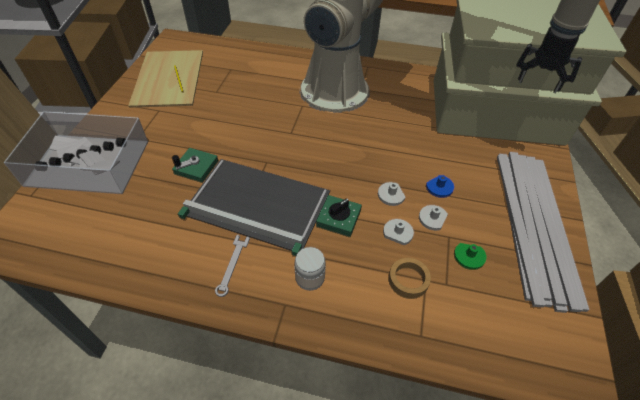

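The top view shows bare aluminium plates at (224,193), (190,221) and (238,242). The lookalikes are blue at (186,269) and green at (151,183). The crank handle is at (488,209) and the dial at (288,194).

```bash
cat >> h.py <<'E'
def comps(mask,amin):
    n,l,s,c=cv2.connectedComponentsWithStats(mask.astype(np.uint8));return [(s[i,4],c[i],(l==i)) for i in range(1,n) if s[i,4]>=amin]
E
python3 - <<'E'
from h import *
im=grab_frame('top');hsv=cv2.cvtColor(im,cv2.COLOR_BGR2HSV);H,S,V=cv2.split(hsv)
print('dark')
m=(V<85)&(S<70)
for a,c,k in comps(m,40):
    if 150<c[0]<500 and c[1]<300:
        p=np.argwhere(k)[:,::-1].astype(np.float32);r=cv2.minAreaRect(p);b=cv2.boxPoints(r)
        print(a,c.round(1),[ray('top',*q,8).round(0)[:2].tolist() for q in b])
print('green')
for a,c,k in comps((H>45)&(H<85)&(S>80),20):
    p=np.argwhere(k)[:,::-1].astype(np.float32);b=cv2.boxPoints(cv2.minAreaRect(p))
    print(a,c.round(1),[ray('top',*q,27).round(0)[:2].tolist() for q in b])
print('silver')
for a,c,k in comps((S<40)&(V>120),60):
    if 150<c[0]<500 and c[1]<300:print(a,c.round(1),ray('top',*c,12).round(0))
a=cv2.resize(im[165:265,165:325],None,fx=5,fy=5,interpolation=cv2.INTER_CUBIC)
cv2.imwrite('pics/c1.png',a)
b=cv2.resize(im[125:260,305:505],None,fx=4,fy=4,interpolation=cv2.INTER_CUBIC)
cv2.imwrite('pics/c2.png',b)
E
```

```text
dark
3952 [405.6 193.4] [[480.0, 74.0], [681.0, 50.0], [641.0, -291.0], [441.0, -265.0]]
371 [287.7 193.3] [[603.0, 162.0], [602.0, 108.0], [544.0, 109.0], [546.0, 164.0]]
57 [487.1 208.5] [[531.0, -368.0], [530.0, -394.0], [510.0, -393.0], [510.0, -367.0]]
green
49 [318.8 140.2] [[720.0, 57.0], [720.0, 44.0], [699.0, 45.0], [700.0, 58.0]]
63 [448.1 151.4] [[682.0, -274.0], [682.0, -289.0], [659.0, -288.0], [659.0, -273.0]]
688 [151.6 182.7] [[648.0, 524.0], [646.0, 444.0], [579.0, 444.0], [581.0, 524.0]]
928 [288.1 194.3] [[531.0, 187.0], [626.0, 176.0], [615.0, 80.0], [519.0, 91.0]]
1185 [467.1 223.6] [[446.0, -271.0], [541.0, -283.0], [530.0, -382.0], [435.0, -370.0]]
silver
468 [375.  112.7] [780. -99.  12.]
617 [297.5 111.9] [788. 104.  12.]
946 [383.4 154.1] [ 670. -117.   12.]
201 [314.2 189.5] [583.  66.  12.]
210 [443.7 201.1] [ 544. -268.   12.]
684 [223.9 193.4] [580. 301.  12.]
671 [191.1 221.8] [508. 387.  12.]
166 [474.6 218.1] [ 498. -346.   12.]
698 [239.3 242.3] [452. 263.  12.]
```

View pics/c1.png

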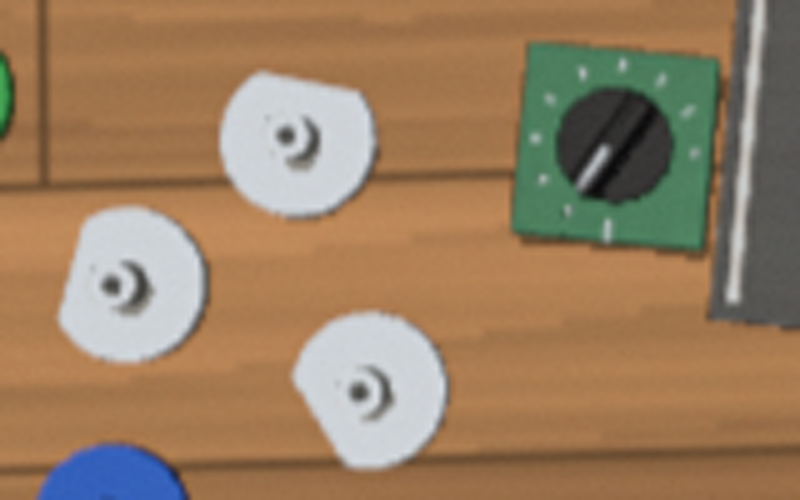

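View pics/c2.png

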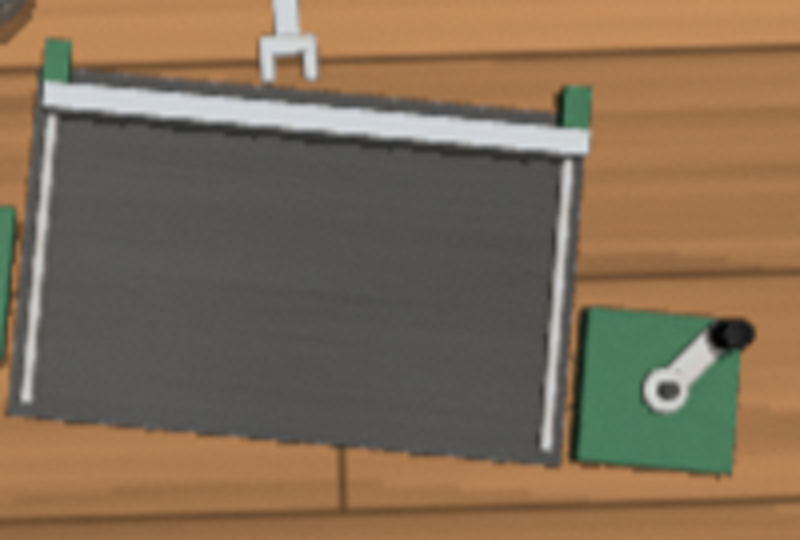

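Three bare-aluminium plates are present. The dial pointer is at about click 1, and the crank arm points up and to the right. Next I'll work out the geometry.

```bash
cat >> h.py <<'E'
YAW=-0.118;O=np.array([575.2,-101.8])
def J(x,y):
    c,s=np.cos(YAW),np.sin(YAW);return O+np.array([c*x-s*y,s*x+c*y])
E
python3 - <<'E'
from h import *
print('axis',J(-60,-235),'dial',J(-30,235))
for n,P in dict(axis=[*J(-60,-235),36],dial=[*J(-30,235),65],nl=[*J(-115,180),8],nr=[*J(-115,-180),8],fl=[*J(115,180),8]).items():print(n,proj('top',P).round(1),proj('scene',P).round(1))
print('corner crop nl 307,229 ; nr 444.5,241')
im=grab_frame('top');sc=grab_frame('scene')
for cam,i in(('top',im),('scene',sc)):
    V=i.max(2);
    for a,c,k in comps(V<40,20):
        if (cam=='top' and 455<c[0]<500 and 190<c[1]<240) or (cam=='scene' and 160<c[0]<200 and 140<c[1]<180):print(cam,a,c,ray(cam,*c,62))
b=cv2.resize(sc[140:250,150:370],None,fx=3.5,fy=3.5,interpolation=cv2.INTER_CUBIC)
cv2.imwrite('pics/c3.png',b)
E
```

```text
axis [ 487.95154283 -328.10224639] dial [573.07431047 135.09761806]
axis [470.7 222.1] [193.3 159.4]
dial [286.4 193. ] [339.4 204.1]
nl [305.8 228.7] [329.6 189.9]
nr [444.5 241.4] [219.9 158.5]
fl [313.8 141. ] [300.5 252.7]
corner crop nl 307,229 ; nr 444.5,241
top 47 [487.23404255 208.44680851] [ 520.99692215 -362.66192626   62.        ]
scene 56 [176.28571429 160.67857143] [ 527.37174324 -357.71201672   62.        ]
```

View pics/c3.png

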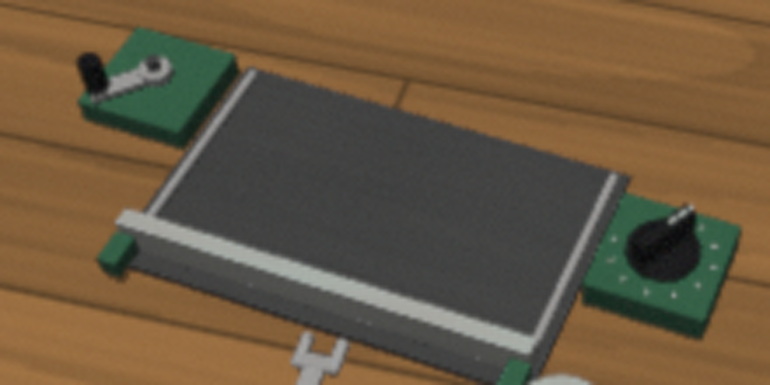

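step_arm(
  commands=[
    [[0,0,0],0.18,0.8],
    [[0,0,0],0.18,0.8],
    [[0,0,0],0.18,0.8],
    [[0,0,0],0.18,0.8],
    [[0,0,0],0.18,0.8],
    [[0,0,0],0.18,0.8],
    [[0,0,0],0.18,0.8],
  ],
)

```text
clock: 1.12
eef_pos: [173.1, 600.1, 403.3]
tcp_rot: [-3.141, 0.003, 1.561]
contact_force: [0.6, -0.4, -0.2]
opening: 0.801
```

The scene view agrees: the handle stands on the arm's far-right end, and the predicted bed corners match the picture within 1–2 px. The handle is at about (523,-364), so the crank angle is about 0.68. I'll approach it now.

step_arm(
  commands=[
    [[-54,19.4,0],0,0.6],
    [[-54,19.4,0],0,0.6],
    [[-54,19.4,0],0,0.6],
    [[-54,19.4,0],0,0.6],
    [[-54,19.4,0],0,0.6],
    [[-54,19.4,0],0,0.6],
    [[-54,19.4,0],0,0.6],
    [[-54,19.4,0],0,0.6],
    [[-54,19.4,0],0,0.6],
    [[-54,19.4,0],0,0.6],
    [[-54,19.4,0],0,0.6],
    [[-54,19.4,0],0,0.6],
    [[-54,19.4,0],0,0.6],
    [[-54,19.4,0],0,0.6],
    [[-54,19.4,0],0,0.6],
    [[-54,19.4,0],0,0.6],
    [[-54,19.4,0],0,0.6],
    [[-54,19.4,0],0,0.6],
  ],
)

```text
clock: 3.38
eef_pos: [518.1, -404.7, 406.8]
tcp_rot: [3.13, -0.001, 1.562]
contact_force: [0.6, 0.2, 0.4]
opening: 0.595
```

step_arm(
  commands=[
    [[40,5,40],0,0.6],
    [[0,0,40],0,0.6],
    [[0,0,20],0,0.6],
    [[0,0,0],0,0.6],
  ],
)

```text
clock: 3.88
eef_pos: [526.3, -369.4, 304.0]
tcp_rot: [3.128, 0.001, 1.557]
contact_force: [0.2, 0.2, 0.3]
opening: 0.598
```

step_arm(
  commands=[
    [[5,-5,30],0,0.6],
    [[0,0,20],0,0.6],
    [[0,0,0],0,0.6],
  ],
)

```text
clock: 4.25
eef_pos: [523.3, -365.4, 255.6]
tcp_rot: [3.124, 0.004, 1.557]
contact_force: [-0.5, 0.1, 1.1]
opening: 0.6
```

```bash
python3 - <<'E'
from h import *
im=grab_frame('top');sc=grab_frame('scene');print(sense()['eef_pos'],sense()['tcp_rot'])
cv2.imwrite('pics/c4.png',np.hstack([cv2.resize(im[160:260,440:540],None,fx=4,fy=4),cv2.resize(sc[100:200,120:220],None,fx=4,fy=4)]))
E
```

```text
[ 523.7916204  -365.73625303  257.06478844] [3.12228247 0.00526484 1.55668012]
```

View pics/c4.png

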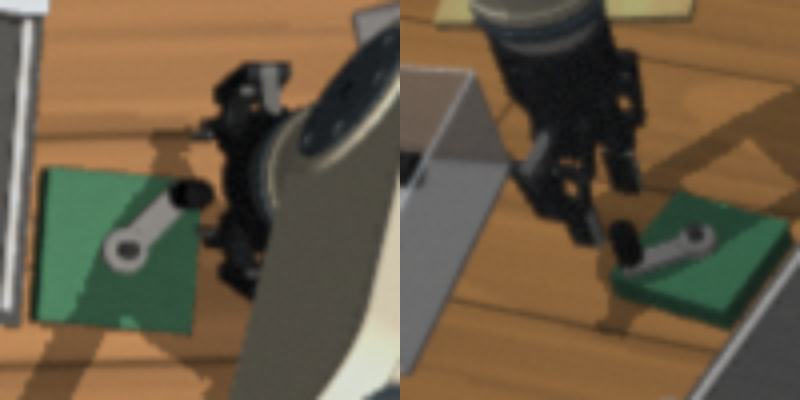

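```bash
python3 - <<'E'
from h import *
for P in ([526,-365.7,88],[526,-365.7,70],[526,-365.7,53]):print(P,(proj('top',P)-[440,160])*4,(proj('scene',P)-[120,100])*4+[400,0])
E
```

```text
[526, -365.7, 88] [208.10893975 184.35473783] [606.83907618 213.8159156 ]
[526, -365.7, 70] [197.89673638 185.22332746] [613.0832723  231.67725702]
[526, -365.7, 53] [188.51937613 186.02091028] [618.85253176 248.18005594]
```

The tool sits about 5 mm too far in x and 3 mm too far in -y. I'll correct that, lower it and close.

step_arm(
  commands=[
    [[2.5,-4,10],0,0.6],
    [[0,0,20],0,0.6],
    [[0,0,7],0,0.6],
    [[0,0,0],0,0.3],
    [[0,0,0],0,0.1],
    [[0,0,0],0,0.1],
    [[0,0,0],0,0.1],
  ],
  force=30,
)

```text
clock: 5.22
eef_pos: [520.2, -363.4, 219.3]
tcp_rot: [3.123, 0.005, 1.557]
contact_force: [-0.2, -0.2, -3.3]
opening: 0.221
```

step_arm(
  commands=[
    [[-10,-14.2,0],0,0.1],
    [[-4.5,-16.8,0],0,0.1],
    [[1.5,-17.3,0],0,0.1],
    [[7.3,-15.7,0],0,0.1],
  ],
)

```text
clock: 5.72
eef_pos: [460.3, -372.4, 219.4]
tcp_rot: [3.107, 0.017, 1.558]
contact_force: [3.1, -11.3, -8.3]
opening: 0.221
```

```bash
cat >> h.py <<'E'
def grasp():
    from scipy.spatial.transform import Rotation as Ro
    s=sense();return s['eef_pos']+155*Ro.from_euler('xyz',s['tcp_rot']).apply([0,0,1]),s
E
python3 - <<'E'
from h import *
g,s=grasp();d=g[:2]-J(-60,-235);print(g,d,np.hypot(*d),np.degrees(np.arctan2(d[1],d[0])),s['contact_force'],s['opening'],s['qvel'].round(2),s['clock'])
E
```

```text
[ 465.69989375 -375.14551304   64.53083676] [-22.25164908 -47.04326665] 52.040415294905756 -115.31433231511758 [  3.14463594 -11.32872161  -8.31281124] 0.22080390657106397 [-0.06 -0.15  0.3   0.   -0.19 -0.06] 5.725
```

```bash
cat > crank.py <<'E'
from h import *
import sys
def plan(n=10,step=22):
    g,s=grasp();c=J(-60,-235);d=g[:2]-c;phi=np.arctan2(d[1],d[0]);y=s['tcp_rot'][2]
    print('r',np.hypot(*d).round(1),'phi',np.degrees(phi).round(1),'z',g[2].round(1),s['contact_force'].round(1),s['opening'].round(2),s['tcp_rot'].round(3))
    p=d;rows=[]
    for k in range(1,n+1):
        a=phi-np.radians(step)*k;q=50*np.array([np.cos(a),np.sin(a)]);w=q-p;p=q
        rows.append([[round(float(w@[np.cos(y),np.sin(y)]),1),round(float(w@[np.sin(y),-np.cos(y)]),1),0],0,0.1])
    print(rows)
plan(int(sys.argv[1]),float(sys.argv[2]))
E
python3 crank.py 10 22
```

```text
Traceback (most recent call last):
  File "crank.py", line 11, in <module>
    plan(int(sys.argv[1]),float(sys.argv[2]))
    ~~~~^^^^^^^^^^^^^^^^^^^^^^^^^^^^^^^^^^^^^
  File "crank.py", line 5, in plan
    print('r',np.hypot(*d).round(1),'phi',np.degrees(phi).round(1),'z',g[2].round(1),s['contact_force'].round(1),s['opening'].round(2),s['tcp_rot'].round(3))
                                                                                                                 ^^^^^^^^^^^^^^^^^^
AttributeError: 'float' object has no attribute 'round'
```

```bash
sed -i "s/s\['opening'\].round(2)/round(s['opening'],2)/" crank.py; python3 crank.py 10 22
```

```text
r 52.0 phi -115.3 z 64.5 [  3.1 -11.3  -8.3] 0.22 [3.107 0.017 1.558]
[[[13.0, -14.7, 0], 0, 0.1], [[16.1, -10.2, 0], 0, 0.1], [[18.8, -3.4, 0], 0, 0.1], [[18.7, 3.8, 0], 0, 0.1], [[15.9, 10.6, 0], 0, 0.1], [[10.8, 15.7, 0], 0, 0.1], [[4.1, 18.6, 0], 0, 0.1], [[-3.2, 18.8, 0], 0, 0.1], [[-10.0, 16.3, 0], 0, 0.1], [[-15.4, 11.3, 0], 0, 0.1]]
```

step_arm(
  commands=[
    [[13,-14.5,0],0,0.1],
    [[16,-10,0],0,0.1],
    [[19,-3.5,0],0,0.1],
    [[18.5,4,0],0,0.1],
    [[16,10.5,0],0,0.1],
    [[11,15.5,0],0,0.1],
    [[4,18.5,0],0,0.1],
  ],
)

```text
clock: 6.6
eef_pos: [472.1, -277.8, 219.0]
tcp_rot: [3.124, 0.024, 1.56]
contact_force: [-9.5, 6.5, 8.3]
opening: 0.218
```

```bash
python3 crank.py 12 22
```

```text
r 48.5 phi 105.8 z 64.1 [-9.5  6.5  8.3] 0.22 [3.124 0.024 1.56 ]
[[[3.3, 18.6, 0], 0, 0.1], [[-5.5, 18.3, 0], 0, 0.1], [[-11.9, 14.9, 0], 0, 0.1], [[-16.6, 9.4, 0], 0, 0.1], [[-18.9, 2.5, 0], 0, 0.1], [[-18.5, -4.8, 0], 0, 0.1], [[-15.3, -11.4, 0], 0, 0.1], [[-9.9, -16.3, 0], 0, 0.1], [[-3.1, -18.8, 0], 0, 0.1], [[4.2, -18.6, 0], 0, 0.1], [[10.8, -15.7, 0], 0, 0.1], [[15.9, -10.5, 0], 0, 0.1]]
```

step_arm(
  commands=[
    [[3.5,18.5,0],0,0.1],
    [[-5.5,18.5,0],0,0.1],
    [[-12,15,0],0,0.1],
    [[-16.5,9.5,0],0,0.1],
    [[-19,2.5,0],0,0.1],
    [[-18.5,-5,0],0,0.1],
    [[-15.5,-11.5,0],0,0.1],
    [[-10,-16.5,0],0,0.1],
  ],
)

```text
clock: 7.6
eef_pos: [506.6, -370.7, 219.6]
tcp_rot: [3.12, 0.02, 1.562]
contact_force: [8.0, 1.5, -7.1]
opening: 0.222
```

```bash
python3 crank.py 12 22
```

```text
r 50.7 phi -64.4 z 64.7 [ 8.   1.5 -7.1] 0.22 [3.12  0.02  1.562]
[[[-4.3, -18.7, 0], 0, 0.1], [[2.3, -18.9, 0], 0, 0.1], [[9.2, -16.7, 0], 0, 0.1], [[14.8, -12.0, 0], 0, 0.1], [[18.2, -5.6, 0], 0, 0.1], [[19.0, 1.6, 0], 0, 0.1], [[17.0, 8.6, 0], 0, 0.1], [[12.5, 14.4, 0], 0, 0.1], [[6.2, 18.0, 0], 0, 0.1], [[-1.0, 19.1, 0], 0, 0.1], [[-8.0, 17.3, 0], 0, 0.1], [[-13.9, 13.0, 0], 0, 0.1]]
```

step_arm(
  commands=[
    [[-4.5,-18.5,0],0,0.1],
    [[2.5,-19,0],0,0.1],
    [[9,-16.5,0],0,0.1],
    [[15,-12,0],0,0.1],
    [[18,-5.5,0],0,0.1],
    [[19,1.5,0],0,0.1],
    [[17,8.5,0],0,0.1],
    [[12.5,14.5,0],0,0.1],
    [[6,18,0],0,0.1],
  ],
)

```text
clock: 8.72
eef_pos: [464.0, -281.3, 218.9]
tcp_rot: [-3.139, 0.028, 1.565]
contact_force: [-15.3, 14.8, 23.6]
opening: 0.218
```

```bash
python3 crank.py 12 18
```

```text
r 48.9 phi 120.0 z 64.0 [-15.3  14.8  23.6] 0.22 [-3.139  0.028  1.565]
[[[6.6, 14.0, 0], 0, 0.1], [[0.9, 15.6, 0], 0, 0.1], [[-4.0, 15.1, 0], 0, 0.1], [[-8.5, 13.2, 0], 0, 0.1], [[-12.1, 9.9, 0], 0, 0.1], [[-14.6, 5.7, 0], 0, 0.1], [[-15.6, 0.9, 0], 0, 0.1], [[-15.1, -4.0, 0], 0, 0.1], [[-13.2, -8.5, 0], 0, 0.1], [[-9.9, -12.1, 0], 0, 0.1], [[-5.7, -14.6, 0], 0, 0.1], [[-0.9, -15.6, 0], 0, 0.1]]
```

step_arm(
  commands=[
    [[6.5,14,0],0,0.1],
    [[1,15.5,0],0,0.1],
    [[-4,15,0],0,0.1],
    [[-8.5,13,0],0,0.1],
    [[-12,10,0],0,0.1],
    [[-14.5,5.5,0],0,0.1],
    [[-15.5,1,0],0,0.1],
    [[-15,-4,0],0,0.1],
  ],
)

```text
clock: 9.72
eef_pos: [535.5, -340.7, 219.6]
tcp_rot: [-3.136, 0.021, 1.566]
contact_force: [6.0, 4.2, -8.0]
opening: 0.219
```

```bash
python3 crank.py 6 10
```

```text
r 49.3 phi -18.8 z 64.6 [ 6.   4.2 -8. ] 0.22 [-3.136  0.021  1.566]
[[[-8.2, -2.9, 0], 0, 0.1], [[-7.3, -4.8, 0], 0, 0.1], [[-6.3, -6.0, 0], 0, 0.1], [[-5.2, -7.0, 0], 0, 0.1], [[-3.9, -7.8, 0], 0, 0.1], [[-2.5, -8.4, 0], 0, 0.1]]
```

step_arm(
  commands=[
    [[-8,-3,0],0,0.1],
    [[-7.5,-5,0],0,0.1],
    [[-6.5,-6,0],0,0.1],
    [[-5,-6,0],0,0.1],
  ],
)

```text
clock: 10.22
eef_pos: [520.5, -365.1, 220.2]
tcp_rot: [3.133, 0.016, 1.561]
contact_force: [36.0, 21.0, -14.7]
opening: 0.221
```

```bash
python3 crank.py 4 6
python3 - <<'E'
from h import *
im=grab_frame('top');H,S,V=cv2.split(cv2.cvtColor(im,cv2.COLOR_BGR2HSV))
for x in (3,0,8):
  for y in (-120,0,120): 
    print(x,y,proj('top',[*J(x,y),38]).round(1))
# fence face edge: scan columns
for y in (-120,0,120):
    prof=[im[tuple(np.round(proj('top',[*J(x,y),38])).astype(int)[::-1])].mean() for x in range(-10,40,2)]
    print(y,np.round(prof).astype(int))
E
```

```text
r 52.0 phi -49.3 z 65.2 [ 36.   21.  -14.7] 0.22 [3.133 0.016 1.561]
[[[-1.7, -5.4, 0], 0, 0.1], [[-2.8, -4.4, 0], 0, 0.1], [[-2.3, -4.7, 0], 0, 0.1], [[-1.8, -4.9, 0], 0, 0.1]]
3 -120 [427.4 193.3]
3 0 [380.3 189. ]
3 120 [333.2 184.7]
0 -120 [427.3 194.4]
0 0 [380.2 190.2]
0 120 [333.1 185.9]
8 -120 [427.6 191.3]
8 0 [380.4 187. ]
8 120 [333.4 182.8]
-120 [ 86  86  85  84  74  55  55  93 184 223 223 221 221 221 208 208 156  89
  80  83  83  88  87  86  87]
0 [ 89  88  88  88  78  53  70  70 154 222 222 220 220 222 221 188 188  96
  83  85  88  88  88  87  88]
120 [ 93  92  92  80  80  53  66 153 153 221 222 220 221 221 221 190  93  93
  87  90  91  92  92  93  94]
```

The handle is hard against the stop, with a tangential force of about 42 N. The fence face appears at jig x of about +5, so step 1 is done. Next I'll release, lift and go to the dial.

step_arm(
  commands=[
    [[1.5,2,0],0,0.3],
    [[0,0,0],0,0.6],
    [[0,0,0],0,0.6],
    [[0,0,-40],0,0.6],
    [[0,0,-50],0,0.6],
    [[50,5,-20],-0.18,0.6],
    [[50,0,0],-0.18,0.6],
  ],
)

```text
clock: 11.15
eef_pos: [517.9, -264.9, 332.2]
tcp_rot: [3.138, 0.022, 1.926]
contact_force: [1.2, 0.3, -0.9]
opening: 0.596
```

```bash
cat > to.py <<'E'
from h import *
import sys
def to(x,y,z,yaw):
    g,s=grasp();w=np.array([x,y,z])-g;a=s['tcp_rot'][2]
    print('g',g.round(1),s['tcp_rot'].round(3),'op',round(s['opening'],3),'F',s['contact_force'].round(1),'q6',s['qpos'][5].round(2),'t',s['clock'])
    print('need tool xyz',np.round([w@[np.cos(a),np.sin(a),0],w@[np.sin(a),-np.cos(a),0],-w[2]],1),'turn',round((a-yaw+np.pi)%(2*np.pi)-np.pi,3))
if __name__=='__main__':to(*map(float,sys.argv[1:]))
E
python3 to.py 573 135 120 2.5
```

```text
g [ 519.6 -267.9  177.3] [3.138 0.022 1.926] op 0.596 F [ 1.2  0.3 -0.9] q6 -0.82 t 11.15
need tool xyz [359.1 190.2  57.3] turn -0.574
```

step_arm(
  commands=[
    [[40,21,0],0,0.6],
    [[40,21,0],0,0.6],
    [[40,21,0],0,0.6],
    [[40,21,0],0,0.6],
    [[40,21,0],0,0.6],
    [[40,21,0],0,0.6],
    [[40,21,0],0,0.6],
    [[40,21,0],0,0.6],
    [[0,0,0],-0.18,0.6],
    [[0,0,0],-0.18,0.6],
    [[0,0,0],-0.18,0.6],
    [[0,0,0],0,0.6],
  ],
)

```text
clock: 12.65
eef_pos: [561.3, 103.4, 328.0]
tcp_rot: [-3.131, 0.025, 2.481]
contact_force: [0.8, 1.2, 1.0]
opening: 0.603
```

```bash
python3 to.py 573 135 120 2.5
```

```text
g [563.4  99.7 173.1] [-3.131  0.025  2.481] op 0.603 F [0.8 1.2 1. ] q6 -0.7 t 12.65
need tool xyz [14.  33.8 53.1] turn -0.019
```

step_arm(
  commands=[
    [[14,33,0],0,0.6],
    [[0,0,30],0,0.6],
    [[0,0,20],0,0.6],
    [[0,0,0],0,0.6],
  ],
)

```text
clock: 13.15
eef_pos: [571.8, 136.3, 277.1]
tcp_rot: [-3.132, 0.027, 2.461]
contact_force: [-0.3, 0.3, -0.1]
opening: 0.6
```

```bash
python3 to.py 573 135 58 2.5;python3 - <<'E'
from h import *
im=grab_frame('top');sc=grab_frame('scene')
cv2.imwrite('pics/c5.png',np.hstack([cv2.resize(im[150:240,240:330],None,fx=4,fy=4),cv2.resize(sc[155:245,295:385],None,fx=4,fy=4)]))
E
```

```text
g [574.1 132.5 122.2] [-3.132  0.027  2.461] op 0.6 F [-0.3  0.3 -0.1] q6 -0.63 t 13.15
need tool xyz [ 2.5  1.2 64.2] turn -0.039
```

View pics/c5.png

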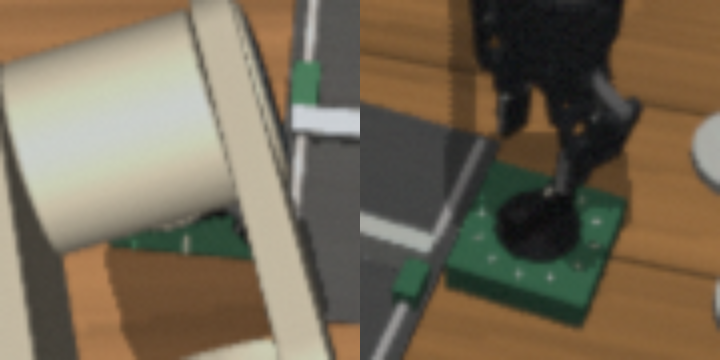

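The fingers hang over the dial with the jaws straddling the bar, so I'll descend and grip.

step_arm(
  commands=[
    [[2,1,30],-0.03,0.6],
    [[0,0,20],0,0.6],
    [[0,0,8],0,0.6],
    [[0,0,0],0,0.4],
    [[0,0,0],0,0.1],
    [[0,0,0],0,0.1],
    [[0,0,0],0,0.1],
  ],
  force=40,
)

```text
clock: 14.12
eef_pos: [573.6, 134.9, 225.4]
tcp_rot: [-3.134, 0.033, 2.487]
contact_force: [4.4, 3.8, -14.3]
opening: 0.15
```

```bash
python3 to.py 573 135 58 2.5
```

```text
g [577.  130.8  70.5] [-3.134  0.033  2.487] op 0.15 F [  4.4   3.8 -14.3] q6 -0.65 t 14.125
need tool xyz [ 5.7  0.9 12.5] turn -0.013
```

step_arm(
  commands=[
    [[0,0,0],0,0.5],
    [[0,0,0],0,0.5],
    [[4,0.5,10],-0.015,0.5],
    [[0,0,2],0,0.5],
    [[0,0,0],0,0.1],
    [[0,0,0],0,0.1],
    [[0,0,0],0,0.1],
    [[0,0,0],0,0.1],
  ],
  force=50,
)

```text
clock: 15.12
eef_pos: [571.0, 137.2, 214.5]
tcp_rot: [-3.133, 0.034, 2.504]
contact_force: [-1.0, 0.0, -1.3]
opening: 0.151
```

```bash
python3 to.py 573 135 58 2.5
```

```text
g [574.3 133.   59.6] [-3.133  0.034  2.504] op 0.151 F [-1.   0.  -1.3] q6 -0.66 t 15.125
need tool xyz [2.3 0.8 1.6] turn 0.004
```

step_arm(
  commands=[
    [[0,0,0],-0.15,0.1],
    [[0,0,0],-0.15,0.1],
    [[0,0,0],-0.15,0.1],
    [[0,0,0],-0.08,0.1],
  ],
)

```text
clock: 15.62
eef_pos: [571.3, 138.1, 214.5]
tcp_rot: [-3.119, 0.025, 3.048]
contact_force: [-1.3, -3.2, 0.8]
opening: 0.154
```

```bash
python3 to.py 573 135 58 3.02; python3 -c "
from h import *;print(sense()['wrist_torque'])"
```

```text
g [574.8 134.2  59.6] [-3.119  0.025  3.048] op 0.154 F [-1.3 -3.2  0.8] q6 -1.2 t 15.625
need tool xyz [1.9 0.6 1.6] turn 0.028
[ 0.06289366 -0.09437371 -1.0010039 ]
```

step_arm(
  commands=[
    [[0,0,0],-0.02,0.1],
    [[0,0,0],-0.02,0.1],
    [[0,0,0],0,0.1],
    [[0,0,0],0.17,0.1],
    [[0,0,0],0.17,0.1],
    [[0,0,0],0.17,0.1],
    [[0,0,0],0.17,0.1],
    [[0,0,0],0.17,0.1],
    [[0,0,0],0.17,0.1],
    [[0,0,0],0.17,0.1],
    [[0,0,0],0.17,0.1],
    [[0,0,0],0.17,0.1],
    [[0,0,0],0,0.1],
  ],
)

```text
clock: 17.25
eef_pos: [569.4, 137.4, 214.5]
tcp_rot: [3.122, 0.034, 1.524]
contact_force: [1.5, -0.6, -0.2]
opening: 0.154
```

```bash
python3 to.py 573 135 58 0.93; python3 -c "
from h import *;print(sense()['wrist_torque'])"
```

```text
g [572.2 132.   59.6] [3.122 0.034 1.524] op 0.154 F [ 1.5 -0.6 -0.2] q6 0.33 t 17.25
need tool xyz [3.  0.7 1.6] turn 0.594
[-0.10446667  0.45320902 -0.07744332]
```

Turned 1.52 rad. I need 0.58 more, and the detent will settle the rest.

step_arm(
  commands=[
    [[0,0,0],0.17,0.1],
    [[0,0,0],0.17,0.1],
    [[0,0,0],0.17,0.1],
    [[0,0,0],0.05,0.1],
    [[0,0,0],0,0.1],
  ],
)

```text
clock: 17.88
eef_pos: [568.6, 138.1, 214.5]
tcp_rot: [3.109, 0.022, 0.974]
contact_force: [1.3, -1.3, 0.9]
opening: 0.15
```

```bash
python3 to.py 573 135 58 0.93; python3 -c "
from h import *;print(sense()['wrist_torque'])"
```

```text
g [570.9 132.5  59.6] [3.109 0.022 0.974] op 0.15 F [ 1.3 -1.3  0.9] q6 0.89 t 17.875
need tool xyz [3.2 0.4 1.6] turn 0.044
[ 0.10393149  0.8760746  -0.06688431]
```

step_arm(
  commands=[
    [[0,0,0],0.04,0.1],
    [[0,0,0],0,0.5],
    [[0,0,0],0,0.5],
    [[0,0,0],0,0.5],
    [[0,0,-40],0,0.5],
    [[0,0,-50],-0.15,0.6],
    [[-50,-30,-10],-0.15,0.6],
    [[-50,-30,0],-0.15,0.6],
    [[-50,0,0],-0.15,0.6],
    [[-50,0,0],0,0.6],
  ],
)

```text
clock: 19.12
eef_pos: [462.3, -26.7, 322.4]
tcp_rot: [3.121, 0.036, 1.568]
contact_force: [0.4, 0.5, -0.1]
opening: 0.596
```

```bash
cat > plates.py <<'E'
from h import *
def plates(im,z=12):
    H,S,V=cv2.split(cv2.cvtColor(im,cv2.COLOR_BGR2HSV));out=[]
    # silver
    m=((S<40)&(V>120)).astype(np.uint8)
    m=cv2.morphologyEx(m,cv2.MORPH_CLOSE,np.ones((3,3)))
    cs,_=cv2.findContours(m,cv2.RETR_EXTERNAL,cv2.CHAIN_APPROX_NONE)
    for c in cs:
        if not 550<cv2.contourArea(c)<1100: continue
        P=np.array([ray('top',*q,z)[:2] for q in c[:,0]])
        # circle fit by robust: points within 40 of centre; iterate dropping the flat
        k=np.ones(len(P),bool)
        for _ in range(8):
            A=np.c_[2*P[k],np.ones(k.sum())];s=np.linalg.lstsq(A,(P[k]**2).sum(1),rcond=None)[0]
            o=s[:2];R=np.sqrt(s[2]+o@o);r=np.hypot(*(P-o).T);k=r>R-2.5
        f=P[r<R-4]-o;n=f.mean(0) if len(f) else np.zeros(2)
        out.append((o.round(1),R.round(1),len(f),np.hypot(*n).round(1),round(float(np.arctan2(n[1],n[0])),3)))
    return out
if __name__=='__main__':
    im=grab_frame('top');print(*plates(im),sep='\n')
    print('--z20');print(*plates(im,20),sep='\n')
    sc=grab_frame('scene');cv2.imwrite('pics/c6.png',np.hstack([cv2.resize(im[150:250,160:320],None,fx=4,fy=4),cv2.resize(sc[185:285,310:350],None,fx=4,fy=4)]))
E
python3 plates.py; python3 to.py 580 301 60 2
```

```text
(array([ 69. , 591.7]), np.float64(175.5), 269, np.float64(6.9), 0.14)
(array([450.9, 264.9]), np.float64(38.9), 11, np.float64(29.8), 2.118)
(array([509. , 388.9]), np.float64(38.6), 13, np.float64(29.6), 1.322)
(array([582., 300.]), np.float64(39.1), 14, np.float64(29.4), -0.23)
(array([ 542.9, -101.1]), np.float64(183.0), 411, np.float64(26.0), -0.253)
(array([788., 104.]), np.float64(35.7), 0, np.float64(0.0), 0.0)
--z20
(array([ 71.6, 588.5]), np.float64(174.5), 269, np.float64(6.8), 0.14)
(array([451.3, 263.7]), np.float64(38.7), 11, np.float64(29.6), 2.118)
(array([508.9, 387. ]), np.float64(38.4), 13, np.float64(29.4), 1.322)
(array([581.5, 298.6]), np.float64(38.9), 14, np.float64(29.3), -0.23)
(array([542.9, -99.9]), np.float64(181.7), 409, np.float64(26.0), -0.262)
(array([786.2, 103.7]), np.float64(35.5), 0, np.float64(0.0), 0.0)
g [465.9 -34.6 167.6] [3.121 0.037 1.561] op 0.598 F [-1.   1.   0.3] q6 -0.01 t 19.225
need tool xyz [336.7 110.9 107.6] turn -0.439
```

View pics/c6.png

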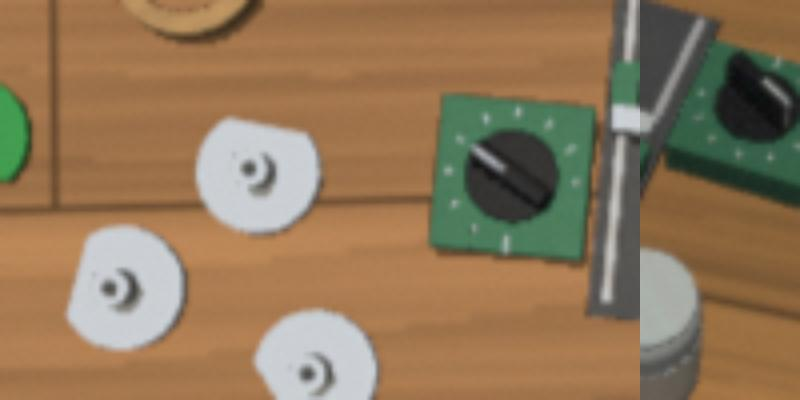

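The dial pointer sits at the fourth mark, counting from the long one, so that part is done. I can see three plates with clear flats, and the measured radius (39 mm) and flat distance (29.6 mm) agree with the spec. I'll pick the plate at (451,265) first.

step_arm(
  commands=[
    [[50,0,0],-0.18,0.6],
    [[50,0,0],-0.18,0.6],
    [[50,0,0],-0.16,0.6],
    [[50,10,0],0,0.6],
    [[50,10,0],0,0.6],
    [[0,0,0],0,0.6],
  ],
)

```text
clock: 19.98
eef_pos: [403.9, 221.9, 312.9]
tcp_rot: [3.137, 0.043, 2.095]
contact_force: [0.9, 0.2, 0.2]
opening: 0.6
```

```bash
python3 to.py 450.9 264.9 75 2.118
```

```text
g [407.8 216.5 158.1] [3.137 0.043 2.095] op 0.6 F [0.9 0.2 0.2] q6 0.03 t 19.975
need tool xyz [20.3 61.5 83.1] turn -0.023
```

step_arm(
  commands=[
    [[10,30,20],-0.01,0.6],
    [[8,28,30],-0.01,0.6],
    [[0,0,25],0,0.6],
    [[0,0,0],0,0.6],
    [[0,0,0],0,0.6],
  ],
)

```text
clock: 20.6
eef_pos: [448.6, 265.4, 236.7]
tcp_rot: [3.135, 0.044, 2.118]
contact_force: [0.1, 0.5, 0.6]
opening: 0.601
```

```bash
python3 to.py 450.9 264.9 34 2.118
```

```text
g [452.9 260.1  81.9] [3.135 0.044 2.118] op 0.601 F [0.1 0.5 0.6] q6 0.05 t 20.6
need tool xyz [ 5.2  0.8 47.9] turn -0.0
```

step_arm(
  commands=[
    [[6.5,1,20],0,0.6],
    [[0,0,18],0,0.6],
    [[0,0,4],0,0.6],
    [[0,0,0],0,0.6],
    [[0,0,0],0,0.2],
    [[0,0,0],0,0.1],
    [[0,0,0],0,0.1],
    [[0,0,0],0,0.1],
  ],
  force=60,
)

```text
clock: 21.6
eef_pos: [448.8, 269.5, 198.1]
tcp_rot: [3.129, 0.044, 2.116]
contact_force: [0.4, -0.3, -2.2]
opening: 0.253
```

```bash
python3 to.py 450.9 264.9 34 2.118
```

```text
g [453.9 264.7  43.2] [3.129 0.044 2.116] op 0.253 F [ 0.4 -0.3 -2.2] q6 0.07 t 21.6
need tool xyz [ 1.8 -2.5  9.2] turn -0.002
```

step_arm(
  commands=[
    [[0,0,0],0,0.5],
    [[0,0,0],0,0.5],
    [[1.5,-2,8],0,0.5],
    [[0,0,2],0,0.5],
    [[0,0,0],0,0.2],
    [[0,0,0],0,0.1],
    [[0,0,0],0,0.1],
    [[0,0,0],0,0.1],
  ],
  force=60,
)

```text
clock: 22.6
eef_pos: [446.8, 269.8, 187.7]
tcp_rot: [3.129, 0.044, 2.116]
contact_force: [0.3, -0.1, -0.9]
opening: 0.264
```

```bash
python3 to.py 450.9 264.9 34 2.118
```

```text
g [452.  265.   32.9] [3.129 0.044 2.116] op 0.264 F [ 0.3 -0.1 -0.9] q6 0.07 t 22.6
need tool xyz [ 0.5 -1.  -1.1] turn -0.002
```

step_arm(
  commands=[
    [[0,0,-40],0,0.1],
    [[0,0,-50],0,0.1],
    [[0,0,-20],0.17,0.1],
    [[0,0,0],0.17,0.1],
    [[0,0,0],0.17,0.1],
    [[0,0,0],0.17,0.1],
    [[0,0,0],0.17,0.1],
    [[0,0,0],0.17,0.1],
    [[0,0,0],0.17,0.1],
    [[0,0,0],0.17,0.1],
    [[0,0,0],0.17,0.1],
    [[0,0,0],0.17,0.1],
    [[0,0,0],0.17,0.1],
    [[0,0,0],0.17,0.1],
    [[0,0,0],0.1,0.1],
  ],
)

```text
clock: 24.48
eef_pos: [440.0, 271.3, 296.4]
tcp_rot: [3.109, -0.029, -0.094]
contact_force: [-0.1, -0.3, -2.6]
opening: 0.263
```

```bash
python3 to.py 528.7 -197 100 -0.118
```

```text
g [443.9 265.8 141.5] [ 3.109 -0.029 -0.094] op 0.263 F [-0.1 -0.3 -2.6] q6 2.27 t 24.475
need tool xyz [128.  452.8  41.5] turn 0.024
```

step_arm(
  commands=[
    [[14,48,0],0.024,0.1],
    [[14,48,0],0,0.1],
    [[14,48,0],0,0.1],
    [[14,48,0],0,0.1],
    [[14,48,0],0,0.1],
    [[14,48,0],0,0.1],
    [[14,48,0],0,0.1],
    [[14,48,0],0,0.1],
    [[5,20,0],0,0.1],
    [[0,0,0],0,0.1],
  ],
)

```text
clock: 25.72
eef_pos: [509.4, -155.9, 310.8]
tcp_rot: [3.11, -0.028, -0.119]
contact_force: [0.4, 0.2, -2.7]
opening: 0.262
```

```bash
python3 to.py 528.7 -197 60 -0.118
```

```text
g [ 513.2 -161.3  155.9] [ 3.11  -0.028 -0.119] op 0.262 F [ 0.4  0.2 -2.7] q6 1.42 t 25.725
need tool xyz [19.7 33.6 95.9] turn -0.001
```

step_arm(
  commands=[
    [[20,33,20],0,0.1],
    [[0,0,40],0,0.1],
    [[0,0,28],0,0.1],
    [[0,0,0],0,0.1],
    [[0,0,0],0,0.1],
  ],
)

```text
clock: 26.35
eef_pos: [527.7, -191.3, 222.7]
tcp_rot: [3.111, -0.028, -0.117]
contact_force: [-0.1, 0.4, -1.9]
opening: 0.262
```

```bash
python3 to.py 528.7 -197 42 -0.118
```

```text
g [ 531.4 -196.5   67.8] [ 3.111 -0.028 -0.117] op 0.262 F [-0.1  0.4 -1.9] q6 1.37 t 26.35
need tool xyz [-2.6  0.9 25.8] turn 0.001
```

step_arm(
  commands=[
    [[-2,1,12],0,0.1],
    [[0,0,8],0,0.1],
    [[0,0,2],0,0.1],
    [[0,0,2],0,0.1],
  ],
  force=25,
)

```text
clock: 26.85
eef_pos: [527.0, -192.6, 199.8]
tcp_rot: [3.11, -0.032, -0.117]
contact_force: [0.0, -0.8, -2.4]
opening: 0.261
```

```bash
python3 to.py 534.7 -198 42 -0.118
```

```text
g [ 531.3 -197.9   44.9] [ 3.11  -0.032 -0.117] op 0.261 F [ 0.  -0.8 -2.4] q6 1.37 t 26.85
need tool xyz [ 3.4 -0.3  2.9] turn 0.001
```

step_arm(
  commands=[
    [[0,0,2],0,0.1],
    [[0,0,2],0,0.1],
    [[0,0,2],0,0.1],
  ],
)

```text
clock: 27.22
eef_pos: [528.7, -193.0, 196.0]
tcp_rot: [3.11, -0.036, -0.118]
contact_force: [-3.0, 2.8, 13.4]
opening: 0.263
```

```bash
python3 to.py 534.7 -198 42 -0.118
```

```text
g [ 533.6 -198.5   41.2] [ 3.11  -0.036 -0.118] op 0.263 F [-3.   2.8 13.4] q6 1.37 t 27.225
need tool xyz [ 1.  -0.6 -0.8] turn 0.0
```

step_arm(
  commands=[
    [[0,0,0],0,0.4],
    [[0,0,0],0,0.4],
    [[0,0,0],0,0.1],
    [[0,0,0],0,0.1],
    [[0,0,0],0,0.1],
    [[3,0,0],0,0.1],
    [[3,0,0],0,0.1],
    [[2,0,0],0,0.1],
  ],
  force=20,
)

```text
clock: 28.22
eef_pos: [533.7, -194.1, 196.8]
tcp_rot: [3.11, -0.026, -0.117]
contact_force: [-9.6, -0.4, 13.0]
opening: 0.279
```

```bash
python3 to.py 538.6 -198 42 -0.118
```

```text
g [ 537.  -199.4   41.9] [ 3.11  -0.026 -0.117] op 0.279 F [-9.6 -0.4 13. ] q6 1.38 t 28.225
need tool xyz [ 1.4 -1.6 -0.1] turn 0.001
```

step_arm(
  commands=[
    [[3,0,0],0,0.1],
    [[2,0,0],0,0.1],
    [[0,0,0],0,0.1],
  ],
)

```text
clock: 28.6
eef_pos: [535.3, -194.6, 197.0]
tcp_rot: [3.111, -0.015, -0.118]
contact_force: [0.4, 0.5, 0.8]
opening: 0.276
```

```bash
python3 to.py 538.6 -198 42 -0.118
```

```text
g [ 537.1 -199.6   42.1] [ 3.111 -0.015 -0.118] op 0.276 F [0.4 0.5 0.8] q6 1.38 t 28.6
need tool xyz [ 1.3 -1.8  0.1] turn -0.0
```

step_arm(
  commands=[
    [[0,0,0],0,0.45],
    [[0,0,0],0,0.45],
    [[0,0,0],0,0.45],
    [[0,0,-20],0,0.5],
    [[0,0,-50],0,0.6],
    [[-40,-30,-50],-0.15,0.6],
    [[0,-50,0],-0.17,0.6],
    [[0,-50,0],-0.17,0.6],
    [[0,-40,0],-0.17,0.6],
    [[20,-30,0],-0.17,0.6],
    [[20,-30,0],-0.17,0.6],
    [[0,-30,0],-0.17,0.6],
    [[0,0,0],-0.17,0.6],
    [[0,0,0],0,0.6],
  ],
)

```text
clock: 30.35
eef_pos: [446.0, 73.3, 305.8]
tcp_rot: [3.114, 0.025, 1.264]
contact_force: [0.3, 0.6, 0.3]
opening: 0.598
```

```bash
python3 plates.py;python3 -c "
from h import *
im=grab_frame('top');cv2.imwrite('pics/c7.png',cv2.resize(im[150:250,300:460],None,fx=5,fy=5,interpolation=cv2.INTER_CUBIC))"; python3 to.py 509 388.9 60 1.322
```

```text
(array([ 68.4, 591.8]), np.float64(175.5), 269, np.float64(7.5), 0.12)
(array([509. , 388.9]), np.float64(38.7), 13, np.float64(29.6), 1.324)
(array([582.2, 300.1]), np.float64(39.2), 15, np.float64(29.3), -0.189)
(array([788. , 103.9]), np.float64(35.7), 0, np.float64(0.0), 0.0)
--z20
(array([ 71. , 588.5]), np.float64(174.4), 269, np.float64(7.4), 0.12)
(array([509. , 386.9]), np.float64(38.4), 13, np.float64(29.4), 1.324)
(array([581.7, 298.7]), np.float64(38.9), 15, np.float64(29.1), -0.189)
(array([786.2, 103.7]), np.float64(35.5), 0, np.float64(0.0), 0.0)
g [448.9  67.8 150.7] [3.115 0.025 1.26 ] op 0.597 F [-0.5  1.   0.5] q6 0.51 t 30.5
need tool xyz [324.1 -40.9  90.7] turn -0.062
```

View pics/c7.png

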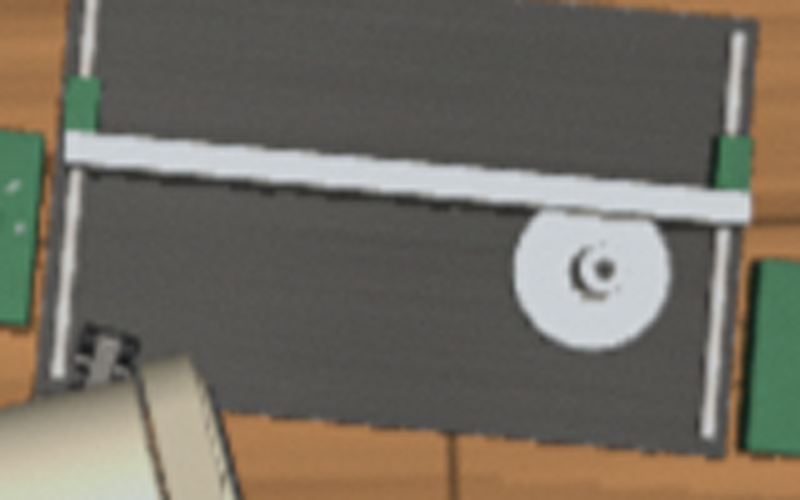

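Plate C looks flush against the fence, with no gap visible. Next is the plate at (509,389).

step_arm(
  commands=[
    [[50,-6,0],-0.05,0.6],
    [[50,-6,0],0,0.6],
    [[50,-6,0],0,0.6],
    [[50,-6,0],0,0.6],
    [[50,-6,20],0,0.6],
    [[40,-6,20],0,0.6],
    [[0,0,20],0,0.6],
    [[0,0,0],0,0.6],
  ],
)

```text
clock: 31.5
eef_pos: [497.0, 365.6, 234.9]
tcp_rot: [3.113, 0.024, 1.282]
contact_force: [-0.4, -0.2, 0.2]
opening: 0.601
```

```bash
python3 to.py 509 388.9 34 1.322
```

```text
g [500.2 360.7  80. ] [3.113 0.024 1.282] op 0.601 F [-0.4 -0.2  0.2] q6 0.96 t 31.5
need tool xyz [29.5  0.4 46. ] turn -0.04
```

step_arm(
  commands=[
    [[28,0,0],-0.04,0.6],
    [[1,0,20],0,0.6],
    [[0,0,18],0,0.6],
    [[0,0,6],0,0.6],
    [[0,0,0],0,0.6],
  ],
)

```text
clock: 32.12
eef_pos: [506.7, 386.7, 188.9]
tcp_rot: [3.115, 0.028, 1.315]
contact_force: [-0.1, -0.8, -0.3]
opening: 0.598
```

```bash
python3 to.py 509 388.9 33 1.322
```

```text
g [509.6 381.5  34. ] [3.115 0.028 1.315] op 0.598 F [-0.1 -0.8 -0.3] q6 0.95 t 32.125
need tool xyz [ 7.  -2.5  1. ] turn -0.007
```

step_arm(
  commands=[
    [[7,-2,1],-0.007,0.6],
    [[0,0,0],0,0.6],
    [[0,0,0],0,0.3],
    [[0,0,0],0,0.1],
    [[0,0,0],0,0.1],
    [[0,0,0],0,0.1],
  ],
  force=60,
)

```text
clock: 32.88
eef_pos: [506.8, 394.7, 189.5]
tcp_rot: [3.114, 0.027, 1.322]
contact_force: [0.1, 0.0, -0.2]
opening: 0.261
```

```bash
python3 to.py 509 388.9 33 1.322
```

```text
g [509.9 389.6  34.6] [3.114 0.027 1.322] op 0.261 F [ 0.1  0.  -0.2] q6 0.96 t 32.875
need tool xyz [-0.9 -0.7  1.6] turn -0.0
```

step_arm(
  commands=[
    [[0,0,-40],0,0.1],
    [[0,0,-50],0,0.1],
    [[0,0,-20],0.17,0.1],
    [[0,0,0],0.17,0.1],
    [[0,0,0],0.17,0.1],
    [[0,0,0],0.17,0.1],
    [[0,0,0],0.17,0.1],
    [[0,0,0],0.17,0.1],
    [[0,0,0],0.17,0.1],
    [[0,0,0],0.17,0.1],
    [[0,0,0],0.06,0.1],
    [[0,0,0],0,0.1],
  ],
)

```text
clock: 34.38
eef_pos: [503.3, 396.7, 298.5]
tcp_rot: [3.107, -0.021, -0.145]
contact_force: [-0.7, 0.1, -2.6]
opening: 0.258
```

```bash
python3 to.py 540.4 -97.7 130 -0.118
```

```text
g [505.7 391.  143.6] [ 3.107 -0.021 -0.145] op 0.258 F [-0.7  0.1 -2.6] q6 2.42 t 34.375
need tool xyz [104.7 478.6  13.6] turn -0.027
```

step_arm(
  commands=[
    [[11,50,0],-0.024,0.1],
    [[11,50,0],0,0.1],
    [[11,50,0],0,0.1],
    [[11,50,0],0,0.1],
    [[11,50,0],0,0.1],
    [[11,50,0],0,0.1],
    [[11,50,0],0,0.1],
    [[11,50,0],0,0.1],
    [[9,40,0],0,0.1],
    [[0,0,0],0,0.1],
  ],
)

```text
clock: 35.62
eef_pos: [550.3, -64.3, 315.5]
tcp_rot: [3.107, -0.023, -0.099]
contact_force: [0.5, 0.7, -2.3]
opening: 0.26
```

```bash
python3 to.py 540.4 -97.7 60 -0.118
```

```text
g [553.3 -70.  160.7] [ 3.107 -0.023 -0.099] op 0.26 F [ 0.5  0.7 -2.3] q6 1.59 t 35.625
need tool xyz [-10.1  28.8 100.7] turn 0.019
```

step_arm(
  commands=[
    [[-13,30,0],0.015,0.1],
    [[0,0,40],0,0.1],
    [[0,0,40],0,0.1],
    [[0,0,10],0,0.1],
    [[0,0,0],0,0.1],
  ],
)

```text
clock: 36.25
eef_pos: [536.4, -94.6, 225.5]
tcp_rot: [3.108, -0.025, -0.108]
contact_force: [-0.2, 0.8, -2.2]
opening: 0.262
```

```bash
python3 to.py 540.4 -97.7 43 -0.118
```

```text
g [ 539.7 -100.2   70.7] [ 3.108 -0.025 -0.108] op 0.262 F [-0.2  0.8 -2.2] q6 1.55 t 36.25
need tool xyz [ 0.4 -2.5 27.7] turn 0.01
```

step_arm(
  commands=[
    [[0,-2,15],0.01,0.1],
    [[0,0,9],0,0.1],
    [[0,0,3],0,0.1],
    [[0,0,3],0,0.1],
    [[0,0,2],0,0.1],
  ],
  force=25,
)

```text
clock: 36.88
eef_pos: [540.2, -93.3, 197.0]
tcp_rot: [3.108, -0.033, -0.118]
contact_force: [-8.3, 0.6, 28.2]
opening: 0.259
```

```bash
python3 to.py 540.4 -97.7 42 -0.118
```

```text
g [544.7 -99.   42.2] [ 3.108 -0.033 -0.118] op 0.259 F [-8.3  0.6 28.2] q6 1.57 t 36.875
need tool xyz [-4.5 -0.8  0.2] turn -0.0
```

step_arm(
  commands=[
    [[0,0,-1],0,0.4],
    [[0,0,0],0,0.4],
    [[0,0,0],0,0.1],
    [[0,0,0],0,0.1],
    [[0,0,0],0,0.1],
    [[3,0,0],0,0.1],
    [[3,0,0],0,0.1],
    [[3,0,0],0,0.1],
  ],
  force=20,
)

```text
clock: 37.88
eef_pos: [547.4, -94.4, 199.1]
tcp_rot: [3.108, -0.027, -0.118]
contact_force: [-8.9, -0.3, 10.2]
opening: 0.272
```

```bash
python3 to.py 550.4 -98.9 42 -0.118
```

```text
g [ 550.8 -100.    44.3] [ 3.108 -0.027 -0.118] op 0.272 F [-8.9 -0.3 10.2] q6 1.57 t 37.875
need tool xyz [-0.6 -1.1  2.3] turn -0.0
```

step_arm(
  commands=[
    [[3,0,0],0,0.1],
    [[3,0,0],0,0.1],
  ],
)

```text
clock: 38.12
eef_pos: [549.5, -94.7, 199.1]
tcp_rot: [3.108, -0.014, -0.12]
contact_force: [-13.7, 2.3, 18.3]
opening: 0.272
```

```bash
python3 to.py 550.4 -98.9 42 -0.118
```

```text
g [ 551.  -100.1   44.2] [ 3.108 -0.014 -0.12 ] op 0.272 F [-13.7   2.3  18.3] q6 1.57 t 38.125
need tool xyz [-0.8 -1.1  2.2] turn -0.002
```

step_arm(
  commands=[
    [[0,0,0],0,0.45],
    [[0,0,0],0,0.45],
    [[0,0,0],0,0.45],
    [[0,0,-20],0,0.5],
    [[0,0,-50],0,0.6],
    [[0,-30,-50],0.05,0.6],
    [[0,-50,0],0.03,0.6],
    [[0,-50,0],0,0.6],
    [[0,-50,0],0,0.6],
    [[0,-50,0],0,0.6],
    [[0,-50,0],0,0.6],
    [[0,-50,0],0,0.6],
    [[0,0,0],0,0.6],
  ],
)

```text
clock: 39.75
eef_pos: [616.2, 243.5, 312.6]
tcp_rot: [3.114, -0.026, -0.204]
contact_force: [-0.1, 0.1, -0.2]
opening: 0.598
```

```bash
python3 to.py 582.2 300.1 60 -0.2;python3 -c "
from h import *
im=grab_frame('top');cv2.imwrite('pics/c8.png',cv2.resize(im[150:250,160:460],None,fx=2.6,fy=2.6,interpolation=cv2.INTER_CUBIC))"
```

```text
g [619.3 238.4 157.7] [ 3.114 -0.026 -0.204] op 0.598 F [-0.1  0.1 -0.2] q6 2.18 t 39.75
need tool xyz [-48.9 -52.9  97.7] turn -0.004
```

View pics/c8.png

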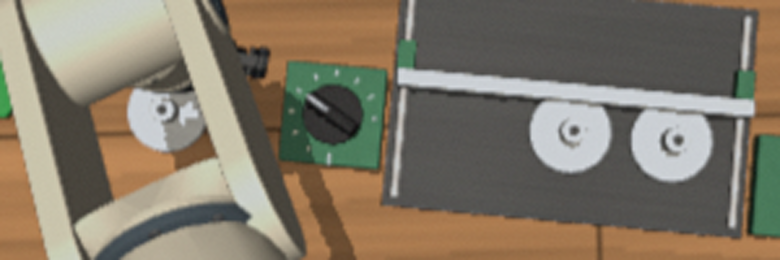

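Both placed plates sit against the fence and the third has not moved. Now I'll pick that one.

step_arm(
  commands=[
    [[-25,-27,0],0,0.6],
    [[-22,-24,20],0,0.6],
    [[0,0,30],0,0.6],
    [[0,0,25],0,0.6],
    [[0,0,0],0,0.6],
  ],
)

```text
clock: 40.42
eef_pos: [581.1, 294.5, 233.2]
tcp_rot: [3.111, -0.026, -0.209]
contact_force: [-0.6, 0.5, -0.6]
opening: 0.602
```

```bash
python3 to.py 582.2 300.1 34 -0.2
```

```text
g [584.  289.   78.4] [ 3.111 -0.026 -0.209] op 0.602 F [-0.6  0.5 -0.6] q6 2.29 t 40.425
need tool xyz [ -4.1 -10.4  44.4] turn -0.009
```

step_arm(
  commands=[
    [[-4,-11,10],-0.009,0.6],
    [[0,0,18],0,0.6],
    [[0,0,12],0,0.6],
    [[0,0,3],0,0.6],
    [[0,0,0],0,0.6],
  ],
)

```text
clock: 41.05
eef_pos: [581.4, 304.3, 189.2]
tcp_rot: [3.112, -0.028, -0.201]
contact_force: [0.7, -0.8, -0.4]
opening: 0.602
```

```bash
python3 to.py 582.2 300.1 34 -0.2
```

```text
g [584.7 299.   34.3] [ 3.112 -0.028 -0.201] op 0.602 F [ 0.7 -0.8 -0.4] q6 2.3 t 41.05
need tool xyz [-2.7 -0.6  0.3] turn -0.001
```

step_arm(
  commands=[
    [[-2.5,0,0],0,0.6],
    [[0,0,0],0,0.3],
    [[0,0,0],0,0.1],
    [[0,0,0],0,0.1],
    [[0,0,0],0,0.1],
    [[0,0,-40],0,0.1],
    [[0,0,-50],0,0.1],
    [[0,0,-20],0,0.1],
    [[0,0,0],0,0.1],
  ],
  force=60,
)

```text
clock: 42.18
eef_pos: [576.1, 308.4, 301.8]
tcp_rot: [3.111, -0.027, -0.201]
contact_force: [0.3, -0.0, -1.7]
opening: 0.263
```

```bash
python3 to.py 552.2 1.6 150 -0.118
```

```text
g [579.3 303.  147. ] [ 3.111 -0.027 -0.201] op 0.263 F [ 0.3 -0.  -1.7] q6 2.3 t 42.175
need tool xyz [ 33.7 300.8  -3. ] turn -0.083
```

step_arm(
  commands=[
    [[3,50,0],0,0.1],
    [[3,50,0],0,0.1],
    [[3,50,0],0,0.1],
    [[3,50,0],0,0.1],
    [[3,50,0],0,0.1],
    [[3,35,0],-0.08,0.1],
    [[0,0,0],0,0.1],
    [[0,0,0],0,0.1],
  ],
)

```text
clock: 43.18
eef_pos: [532.5, 17.7, 301.0]
tcp_rot: [3.107, -0.013, -0.119]
contact_force: [-0.4, 0.1, -2.2]
opening: 0.263
```

```bash
python3 to.py 552.2 1.6 70 -0.118
```

```text
g [533.9  12.  146.1] [ 3.107 -0.013 -0.119] op 0.263 F [-0.4  0.1 -2.2] q6 1.76 t 43.175
need tool xyz [19.4  8.2 76.1] turn -0.001
```

step_arm(
  commands=[
    [[17,8,0],0,0.1],
    [[0,0,40],0,0.1],
    [[0,0,30],0,0.1],
    [[0,0,12],0,0.1],
    [[0,0,6],0,0.1],
    [[0,0,0],0,0.1],
  ],
)

```text
clock: 43.92
eef_pos: [555.6, 7.0, 211.6]
tcp_rot: [3.108, -0.019, -0.115]
contact_force: [-0.5, 1.1, -1.9]
opening: 0.264
```

```bash
python3 to.py 552.2 1.6 43 -0.118
```

```text
g [558.    1.4  56.7] [ 3.108 -0.019 -0.115] op 0.264 F [-0.5  1.1 -1.9] q6 1.75 t 43.925
need tool xyz [-5.8  0.5 13.7] turn 0.003
```

step_arm(
  commands=[
    [[-6,0,5],0,0.1],
    [[0,0,4],0,0.1],
    [[0,0,3],0,0.1],
    [[0,0,2],0,0.1],
    [[0,0,2],0,0.1],
  ],
  force=25,
)

```text
clock: 44.55
eef_pos: [550.4, 7.0, 198.1]
tcp_rot: [3.108, -0.022, -0.115]
contact_force: [-13.3, -2.4, 39.4]
opening: 0.26
```

```bash
python3 to.py 552.2 1.6 43 -0.118
```

```text
g [553.2   1.3  43.2] [ 3.108 -0.022 -0.115] op 0.26 F [-13.3  -2.4  39.4] q6 1.75 t 44.55
need tool xyz [-1.  -0.1  0.2] turn 0.003
```

Contact is firm, so I'll relax, regrip lightly and push towards the fence. The expected centre there is x≈562.

step_arm(
  commands=[
    [[0,0,-2],0,0.4],
    [[0,0,0],0,0.4],
    [[0,0,0],0,0.1],
    [[0,0,0],0,0.1],
    [[0,0,0],0,0.1],
    [[4,0,0],0,0.1],
    [[3,0,0],0,0.1],
    [[3,0,0],0,0.1],
    [[3,0,0],0,0.1],
  ],
  force=20,
)

```text
clock: 45.68
eef_pos: [562.0, 5.5, 200.9]
tcp_rot: [3.107, -0.016, -0.115]
contact_force: [-14.8, 0.7, 14.2]
opening: 0.275
```

```bash
python3 to.py 562 0.5 43 -0.118
```

```text
g [ 5.639e+02 -2.000e-01  4.600e+01] [ 3.107 -0.016 -0.115] op 0.275 F [-14.8   0.7  14.2] q6 1.75 t 45.675
need tool xyz [-1.9 -0.5  3. ] turn 0.003
```

step_arm(
  commands=[
    [[2,0,0],0,0.1],
    [[0,0,0],0,0.45],
    [[0,0,0],0,0.45],
    [[0,0,0],0,0.45],
    [[0,0,-20],0,0.5],
    [[0,0,-50],0,0.6],
    [[-40,-30,-50],0,0.6],
    [[-40,-50,0],-0.1,0.6],
    [[-30,-50,0],-0.1,0.6],
    [[0,-50,0],-0.1,0.6],
    [[0,-50,0],-0.1,0.6],
    [[0,-50,0],-0.1,0.6],
    [[0,-50,0],-0.1,0.6],
    [[0,0,0],0,0.6],
  ],
)

```text
clock: 47.42
eef_pos: [417.9, 347.6, 306.5]
tcp_rot: [3.105, -0.001, 0.501]
contact_force: [-0.5, -0.2, -0.2]
opening: 0.601
```

```bash
python3 -c "
from h import *
im=grab_frame('top');sc=grab_frame('scene');np.save('fin.npy',im)
cv2.imwrite('pics/c9.png',cv2.resize(im[155:235,250:450],None,fx=4,fy=4,interpolation=cv2.INTER_CUBIC))
cv2.imwrite('pics/c10.png',cv2.resize(sc[130:250,170:370],None,fx=4,fy=4,interpolation=cv2.INTER_CUBIC))
# plate x-profile in jig frame: near edge and y extents at z=20
H,S,V=cv2.split(cv2.cvtColor(im,cv2.COLOR_BGR2HSV));m=(S<40)&(V>120)
P=np.array([ray('top',u,v,20)[:2] for v,u in np.argwhere(m[150:240,310:450])+[150,310]])-O
c,s=np.cos(YAW),np.sin(YAW);q=np.c_[P@[c,s],P@[-s,c]]
for y0 in(-100,0,100):
    k=q[(abs(q[:,1]-y0)<48)&(q[:,0]<-8)];print(y0,'near edge x',k[:,0].min().round(1),'y',k[:,1].min().round(1),k[:,1].max().round(1))
"; python3 to.py 562 0.5 43 -0.118
```

```text
g [421.5 340.1 151.6] [3.104 0.    0.498] op 0.603 F [ 0.6  0.2 -0.1] q6 1.8 t 47.525
need tool xyz [-38.6 365.5 108.6] turn 0.616Traceback (most recent call last):
  File "<string>", line 8, in <module>
    P=np.array([ray('top',u,v,20)[:2] for v,u in np.argwhere(m[150:240,310:450])+[150,310]])-O
                ~~~^^^^^^^^^^^^^^
  File "h.py", line 4, in ray
    m=camera_model(cam);R=np.array(m['R']);t=np.array(m['t']).ravel()
ValueError: time passes only in moves, steps and waits
```

View pics/c9.png

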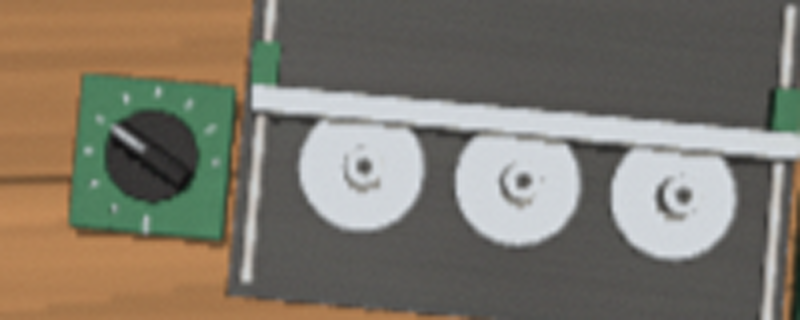

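View pics/c10.png

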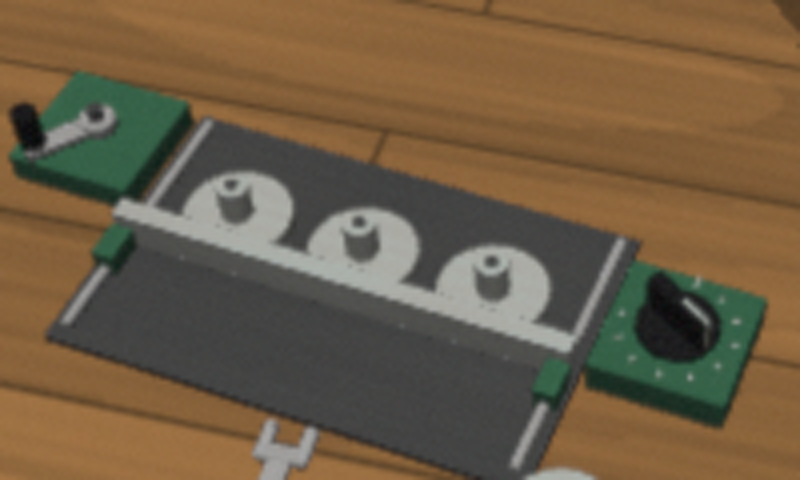

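```bash
python3 -c "
from h import *
im=np.load('fin.npy');M=camera_model('top');R=np.array(M['R']);t=np.array(M['t']).ravel()
def rays(p,z):
    d=np.c_[(p[:,0]-M['cx'])/M['fx'],(p[:,1]-M['cy'])/M['fy'],np.ones(len(p))]@R;c=-R.T@t
    return (c+d*((z-c[2])/d[:,2])[:,None])[:,:2]
H,S,V=cv2.split(cv2.cvtColor(im,cv2.COLOR_BGR2HSV));m=((S<40)&(V>130)).astype(np.uint8)
cs,_=cv2.findContours(m,cv2.RETR_LIST,cv2.CHAIN_APPROX_NONE)
P=rays(np.vstack([c[:,0] for c in cs]).astype(float),20)-O
c,s=np.cos(YAW),np.sin(YAW);q=np.c_[P@[c,s],P@[-s,c]]
for y0 in(-100,0,100):
    o=np.array([-25.,y0])
    for _ in range(10):
        r=np.hypot(*(q-o).T);k=(r>36)&(r<43)&(q[:,0]<o[0]+22);A=np.c_[2*q[k],np.ones(k.sum())];o=np.linalg.lstsq(A,(q[k]**2).sum(1),rcond=None)[0];R0=np.sqrt(o[2]+o[:2]@o[:2]);o=o[:2]
    print(y0,o.round(1),R0.round(1),k.sum())
    # boundary line between plate and fence: darkest pixel along x for several y
    print([max((255-int(im[tuple(np.round([(p:=R@np.array([*J(x,o[1]+dy),20])+t)[1]/p[2]*M['fy']+M['cy'],p[0]/p[2]*M['fx']+M['cx']]).astype(int))].mean()),x) for x in np.arange(-4,14,1.)) for dy in (-20,-10,0,10,20)])
"
```

```text
-100 [ -25.1 -101.5] 39.2 61
[(118, np.float64(6.0)), (129, np.float64(5.0)), (106, np.float64(6.0)), (126, np.float64(5.0)), (101, np.float64(7.0))]
0 [-24.8  -1.2] 39.3 61
[(118, np.float64(4.0)), (117, np.float64(6.0)), (123, np.float64(5.0)), (98, np.float64(7.0)), (117, np.float64(6.0))]
100 [-25.   99.5] 39.3 59
[(126, np.float64(6.0)), (100, np.float64(7.0)), (112, np.float64(6.0)), (124, np.float64(5.0)), (119, np.float64(4.0))]
```

```bash
python3 -c "
from rig import *
print(sign_off())"
```

```text
the job is handed in; nothing more can be done
None
```

I finished all four steps and handed the job in at about 47 s of the 210 s allowed. No verdict came back.

- **Crank:** I wound it clockwise about two turns until it pushed back with about 42 N. The picture puts the fence face at jig x of about +5 mm, which is its working stop.
- **Dial:** I turned it anticlockwise to its stop, where it resisted with about 1 N m, then clockwise 2.05 rad. It was released onto the fourth mark, and the final picture still shows it there.
- **Plates:** All three bare aluminium plates lie spigot up on the bed, pushed flush against the fence. The blue and green lookalikes were left alone. The last measurement puts the plate centres at jig x = -25.1, -24.8 and -25.0 mm (ideal -25) and y = -101.5, -1.2 and +99.5 mm.
- **Bystanders:** I never touched the tin, wrench or tape roll, but I did not measure them again. The tin last measured within 1 mm of its start, just before the third plate.

**Remaining doubt:** I checked that the flats are parallel to the fence only from the centre distances and the pictures. The left plate's edge line hinted at a slight angle, about 0.05 rad. That is within pixel size, and its centre distance suggests about 0.02 rad or less.

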